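Weigh out soap bars for a melt

TASK

The tin of soap scraps is already on the scale: take bars of soap from the lower tier of the basket and set them on the scale tray beside the tin, until the needle rests between the two long marks on the dial. Set them down gently, so that the needle is never driven to the end of its travel; leave the tin on the tray and the bars you do not need in the lower tier, and leave the hanger and the nail brush where they are.

Things in the scene. Friction and masses are not known exactly. Their poses are not given: they have to be found in the camera images.
- basket: Fixed two-tier grey plastic basket, 360 mm wide (y), x -100 to +110 mm, 215 mm high. Origin on the table under it; open front at its -x, towards the robot; z up. Lower tier: floor top at 12 mm, front lip 18, side walls 35, rear wall 45 mm above the table. Corner posts at x = -20 and +100, y = +-176 mm carry the upper tier. Clothespins clipped on its upper rear edge belong to it.
- upper_edge (a point): Middle of the lower front edge of the basket's upper tier: basket x = -65 mm, 165 mm above the table. From here backwards the upper tier (slatted, one can see through) hangs over most of each soap bar, so the tool must lean in from the front, fingers pointing down and to the basket's +x.
- scale: Fixed dial scale, grey housing 200 mm wide (y), x -95 to +240 mm, 45 mm high. Origin on the table under the middle of the tray; its -x side faces the robot. A round white dial, 124 mm across, lies flat on the housing on the side away from the robot, centred at x = +170 mm.
- tray_mid (a point): Middle of the top face of the scale's aluminium tray, 74 mm above the table when empty; it sinks with the load. Tray 200 mm (x) by 240 mm (y), flat, rim 6 mm above its face; axes as the scale's. It rides on a spring of 392 N/m: 2.5 mm per 100 g, at most 23.5 mm.
- needle (a joint): Dial needle, rad: 0 with the tray empty, turns clockwise from above, 0.5 per 100 g, travel ends at 4.7. At value v it points 5.392 - v rad counter-clockwise (from above) from the scale's +x. Two long black radial marks joined by a thick black arc, at 2.15 and 2.90, bound the wanted range. Settles within 1 s.
- tin: Round stainless steel tin with a flat lid, 71 mm across, 29 mm high, filled with soap scraps; it stands on the rear half of the tray (the side of the dial) from the start. Its weight is unknown, about 110 to 290 g. Origin at the centre of its underside.
- hanger: Wooden clothes hanger lying flat, 400 mm along its x, about 190 mm along its y, 16 mm thick; a bystander. Origin at table height near the middle of its wooden part.
- nail_brush: Nail brush lying bristles down, 90 x 42 mm, 34 mm high; a bystander. Origin at the centre of its underside.
- soap_a: One of four like bars of soap, 90 mm (its x) by 40 mm (its y) by 32 mm high, about 120 g (within 5 %). Origin at the centre of its underside. At the start the four lie flat side by side in the basket's lower tier, long side pointing to the front, about 40 mm apart (gap), front ends about 20 mm behind the front lip.
- soap_b: One of four like bars of soap, 90 mm (its x) by 40 mm (its y) by 32 mm high, about 120 g (within 5 %). Origin at the centre of its underside. At the start the four lie flat side by side in the basket's lower tier, long side pointing to the front, about 40 mm apart (gap), front ends about 20 mm behind the front lip.
- soap_c: One of four like bars of soap, 90 mm (its x) by 40 mm (its y) by 32 mm high, about 120 g (within 5 %). Origin at the centre of its underside. At the start the four lie flat side by side in the basket's lower tier, long side pointing to the front, about 40 mm apart (gap), front ends about 20 mm behind the front lip.
- soap_d: One of four like bars of soap, 90 mm (its x) by 40 mm (its y) by 32 mm high, about 120 g (within 5 %). Origin at the centre of its underside. At the start the four lie flat side by side in the basket's lower tier, long side pointing to the front, about 40 mm apart (gap), front ends about 20 mm behind the front lip.
Mind the look-alikes: they are no part of the job. There is more than one size of the tin; the one meant has the size given above.

How it is judged:
By the outcome, as a careful person would: the job done as asked, in the order asked, and still so for the second after the job is handed in, with the robot touching nothing.
It also fails if it takes over 72 s, if anything falls off the work surface, if the arm or the gripper's body presses on something with over 40 N, if the wrist force passes 120 N, or if a joint passes its speed limit or range.

ROBOT

A 6-joint arm with a two-finger parallel gripper is mounted at the origin on the work surface. World frame = base frame: x ahead of the robot, y to its left, z up, the work surface at z = 0. Lengths are in mm, angles in rad, forces in N, time in s.
With the tool pointing down it reaches from about 275 to 750 mm from the base axis. Payload 10.2 kg.
Tool frame: the origin (TCP) lies midway between the tips of the shut fingers; the grasp point (between the pads) lies 19 mm behind it; z points along the fingers, x is the direction in which the jaws open and shut, and the axes are right-handed (so a half turn about z gives the same grasp; the last joint's range is limited). The gripper opens to 88 mm and grips with 3 to 60 N. Pads are 18 mm wide; open, the fingers measure 123 mm over their backs; the gripper's body (75 mm by 187 mm) begins 45 mm behind the grasp point.
Start: joints at [0.989, 0.313, 1.498, -0, 1.331, -0.223], TCP at [184.367, 491.569, 238.72] pointing down, gripper open.
Joint ranges: [-2.94, 2.94], [-0.97, 2.17], [0.19, 2.56], [-1.23, 4.37], [0.02, 3.11], [-2.88, 2.88]. Speed limits (rad/s): [2.39, 2.39, 3.01, 3.14, 3.14, 3.14].

INTERFACE

Orientations are given as a unit quaternion [w, x, y, z].
In Python, from workcell import manip gives the robot as it stands.
- The arm moves only by the tool carry_out, never from a script. Its argument "deltas" is one flat list of numbers, 4 for each row, row after row: the shift along the world's x, y, z in mm, then the turn about the world's z in degrees. In form: [x, y, z, yaw, x, y, z, yaw, ...]. A call has 1 to 20 rows; each row shifts and turns the pose as measured when the row begins; what a row does not reach is not made up. A row lasts 1/10 s, in which the tool goes at most 50 mm and 8.59 degrees, less where a joint would pass 70% of its speed; a pose out of reach is approached as far as the arm can. A call with a gripper value outside its range is refused whole. "gripper" is the finger opening in mm, from 0 to 88.1, set as the call begins (left out, the last holds). The fingers move at their own pace and stop on an object; "newtons" is the grip in N (left out, the last holds). Time passes only in rows, so rows that do not move let the fingers close. It gives the time, the measured TCP pose, the force and the opening at its end, in the units of the state.
- manip.get_state(): the state, without advancing time (a new reading comes with each control period).
- manip.capture(name): name is "scene" or "top"; returns a dict with "image" (420x560x3 uint8, red, green, blue), "fx", "fy", "cx", "cy" (pixels), "dist_coeffs" ([k1, k2, p1, p2, k3] as OpenCV has them; the pictures are not rectified), "extrinsics" (4x4, takes a point from camera to world coordinates). Camera axes: x right, y up, looking along -z (the intrinsics and any distortion apply to the point x, -y, -z); pixel columns grow to the right and rows downward; lengths in mm; the calibration is good to about 2 mm. A picture is of the moment at which its call begins. There is no depth.
- manip.hand_in(): hands the job in, once; it reports no verdict.
The state is a dict: "time_s": time; "joint_pos": joint angles; "dq": joint speeds; "effort": joint torques, N m; "position": TCP position; "eef_rot": TCP orientation; "contact_force": force on the tool from outside, world axes, zero at the start; "wrist_torque": the same for the moment, N m; "finger_gap": finger opening in mm.
Only numpy, scipy, OpenCV 4.12 (cv2) and the standard library are available. Lean on these libraries where they do the work, as an engineer would, in place of code of your own. Each camera call takes 0.05 s, during which the arm holds its last target. There are 200 camera calls.

## Working session

There is one attempt and no reset: what is moved stays moved. The work goes in short steps, Python scripts to look and compute and a tool call to move; the robot and the scene stay as the last step left them, time stands still between calls to the robot, and variables do not carry over. Pictures are saved under pics/ and viewed, about 8 in all and at most 12, crops included, and the job is handed in when it is done.

Besides the shell and the picture viewer there is one more tool, called after ">>>" as name(argument=value, ...), one argument or row to a line, values as JSON. carry_out: Moves the arm, as the interface text tells. Its arguments: {"type":"object","properties":{"deltas":{"type":"array","items":{"type":"number"}},"gripper":{"type":"number"},"newtons":{"type":"number"}},"required":["deltas"]}

```bash
mkdir -p pics; ls; cat > h.py <<'E'
import numpy as np, cv2
from workcell import manip
def cap(n,f):
    c=manip.capture(n); cv2.imwrite(f'pics/{f}.png',cv2.cvtColor(c['image'],cv2.COLOR_RGB2BGR))
    np.savez(f'pics/{f}.npz',**{k:np.array(v) for k,v in c.items()}); return c
def load(f): return dict(np.load(f'pics/{f}.npz'))
def K(c): return np.array([[c['fx'],0,c['cx']],[0,c['fy'],c['cy']],[0,0,1]],float)
def ray(c,uv,z):
    "pixel(s) -> world at height z"
    p=cv2.undistortPoints(np.array(uv,float).reshape(-1,1,2),K(c),np.array(c['dist_coeffs'],float)).reshape(-1,2)
    E=np.array(c['extrinsics']); d=np.c_[p[:,0],-p[:,1],-np.ones(len(p))]@E[:3,:3].T; o=E[:3,3]
    return o+d*((z-o[2])/d[:,2])[:,None]
def proj(c,P):
    E=np.linalg.inv(np.array(c['extrinsics'])); q=np.array(P,float).reshape(-1,3)@E[:3,:3].T+E[:3,3]
    q=q*[1,-1,-1]; return cv2.projectPoints(q,np.zeros(3),np.zeros(3),K(c),np.array(c['dist_coeffs'],float))[0].reshape(-1,2)
E
python3 - <<'E'
from h import *
for n in('scene','top'):
    c=cap(n,n+'0'); print(n,c['fx'],c['dist_coeffs'],np.round(c['extrinsics'],3).tolist())
print(manip.get_state())
E
```

```text
pics
scene 456.7011272841766 [0.02129864 0.         0.         0.         0.        ] [[0.711, -0.564, 0.419, 1118.267], [0.703, 0.586, -0.404, -563.785], [-0.017, 0.582, 0.813, 1079.504], [0.0, 0.0, 0.0, 1.0]]
top 475.93704983008746 [-0.09530807  0.          0.          0.          0.        ] [[-0.018, 0.99, -0.138, 410.518], [-1.0, -0.021, -0.017, -91.787], [-0.02, 0.138, 0.99, 1659.18], [0.0, 0.0, 0.0, 1.0]]
{'time_s': 0.1, 'joint_pos': array([ 9.88558075e-01,  3.13358856e-01,  1.49832964e+00,  1.17718275e-05,
        1.33098382e+00, -2.23377365e-01]), 'dq': array([ 0.00068808, -0.00256952, -0.00290647,  0.00035699,  0.00110751,
       -0.00208559]), 'effort': array([ 2.52421385e-03, -4.02814543e+01, -2.52647460e+01,  6.95403200e-02,
        3.41895979e-02, -5.56943496e-05]), 'position': array([184.26527039, 491.38026722, 238.2481481 ]), 'eef_rot': array([ 1.96228615e-04,  8.21951988e-01,  5.69556527e-01, -5.02935100e-04]), 'contact_force': array([0.26734185, 0.0666256 , 0.71992965]), 'wrist_torque': array([ 0.01911956, -0.03130824,  0.02507182]), 'finger_gap': 88.45484146336354}
```

View pics/scene0.png

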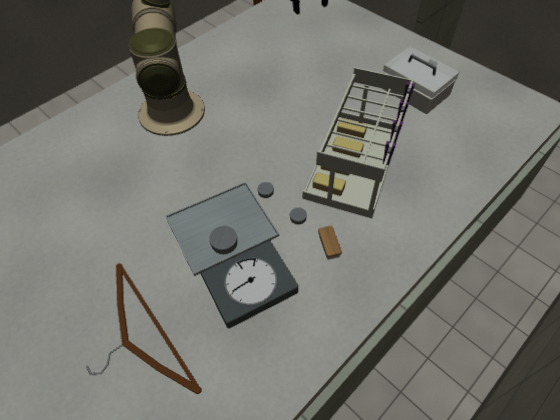

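View pics/top0.png

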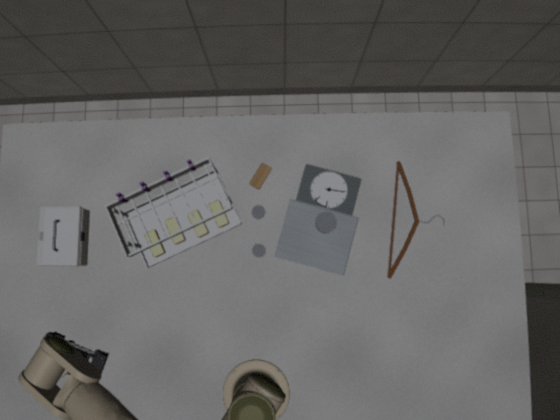

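Pictures: the scene view shows the scale with the tin on it (224,238), two other tins on the table (265,188) and (298,215), and the brush (330,241). The hanger is at lower left, and the basket shows bars at (350,128), (348,145) and (328,183). The top view shows four bars at (155,242), (176,231), (199,223) and (218,213), the tin on the tray at (326,222), and the dial at (329,189).

Next: a close crop to confirm these and read the dial.

```bash
python3 - <<'E'
import cv2,numpy as np
t=cv2.imread('pics/top0.png')
a=cv2.resize(t[150:275,100:250],None,fx=4,fy=4,interpolation=cv2.INTER_CUBIC)  #600x500
a=cv2.resize(t[152:272,100:250],(500,400),interpolation=cv2.INTER_CUBIC)
b=cv2.resize(t[155:280,270:370],(300,375),interpolation=cv2.INTER_CUBIC)
o=np.zeros((600,800,3),np.uint8); o[:400,:500]=a; o[:375,500:]=b
s=cv2.imread('pics/scene0.png'); d=cv2.resize(s[250:315,215:285],(215,200),interpolation=cv2.INTER_CUBIC); o[400:,:215]=d
d=cv2.resize(t[165:215,305:355],(200,200),interpolation=cv2.INTER_CUBIC); o[400:,220:420]=d
d=cv2.resize(s[60:220,295:465],(225,212),interpolation=cv2.INTER_CUBIC); o[388:,500:725]=d
cv2.imwrite('pics/c1.png',np.clip(o*1.3,0,255).astype(np.uint8))
E
```

```text
(no output)
```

View pics/c1.png

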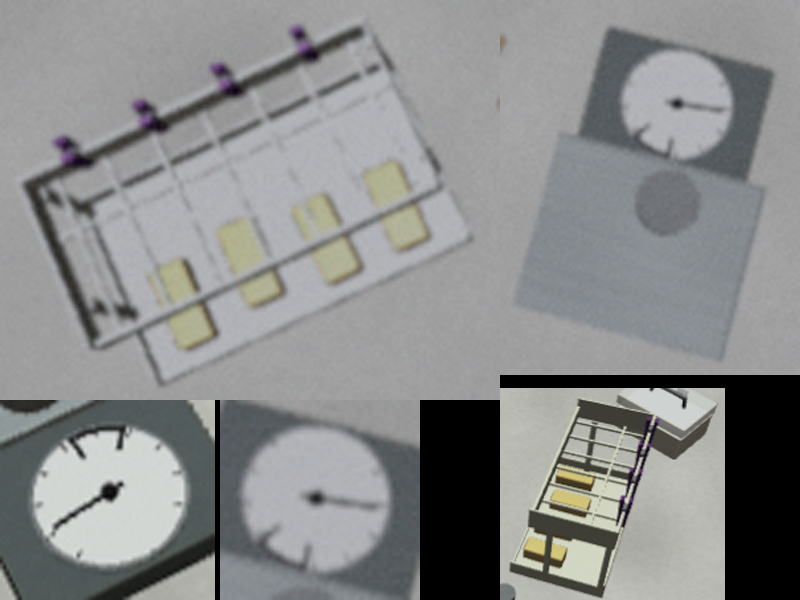

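The crop confirms four yellow bars lying lengthwise to the front. The tin on the tray is at crop (667,203). The needle runs from (678,103) to (727,108), and the long marks are at (640,130) and (671,155).

```bash
cat > m.py <<'E'
from h import *
c=load('top0')
B=lambda l:np.array(l)/3.3333+[100,152]
S=lambda l:(np.array(l)-[500,0])/3.0+[270,155]
r=lambda p:np.round(p,1).tolist()
f=ray(c,B([(163,384),(471,238)]),18); print('front corners',r(f),np.linalg.norm(f[0]-f[1]))
d=f[0]-f[1]; yb=d[:2]/np.linalg.norm(d[:2]); xb=np.array([yb[1],-yb[0]]); yaw=np.degrees(np.arctan2(xb[1],xb[0])); O=f[:,:2].mean(0)+100*xb
print('basket',r(O),'yaw',yaw,'xb',xb)
fr=ray(c,B([(198,341),(268,298),(345,274),(412,241)]),44);re=ray(c,B([(172,264),(235,226),(317,202),(384,168)]),44)
for a,b in zip(fr,re):
    L=lambda p:[(p[:2]-O)@xb,(p[:2]-O)@yb]
    print('bar front',r(a),'local',r(L(a)),'rear',r(L(b)),'len',np.linalg.norm(a-b), 'ang',np.degrees(np.arctan2(*(b-a)[1::-1])))
t=ray(c,S([(562,132),(764,187),(722,360),(515,303)]),76); print('tray',r(t),r(t.mean(0)))
xs=(t[0]+t[1]-t[2]-t[3])[:2]; ys=np.degrees(np.arctan2(xs[1],xs[0])); print('scale yaw',ys,[np.linalg.norm(t[i]-t[(i+1)%4]) for i in range(4)])
tin=ray(c,S([(667,203)]),100)[0]; xs/=np.linalg.norm(xs); ysv=np.array([-xs[1],xs[0]]); q=(tin-t.mean(0))[:2]; print('tin',r(tin),'local',r([q@xs,q@ysv]))
n=ray(c,S([(678,103),(727,108)]),46);dd=(n[1]-n[0])[:2]; a=np.arctan2(dd@ysv,dd@xs); print('needle',(5.392-a)%(2*np.pi))
cs=load('scene0'); Q=lambda l:np.array(l)*[70/215,65/200]+[215,250]-[0,400*65/200]
n=ray(cs,Q([(109,492),(55,526)]),46);dd=(n[1]-n[0])[:2]; a=np.arctan2(dd@ysv,dd@xs); print('needle scene',(5.392-a)%(2*np.pi))
n=ray(cs,Q([(109,492),(72,440)]),46);dd=(n[1]-n[0])[:2]; a=np.arctan2(dd@ysv,dd@xs); print('mark',(5.392-a)%(2*np.pi))
n=ray(cs,Q([(109,492),(124,430)]),46);dd=(n[1]-n[0])[:2]; a=np.arctan2(dd@ysv,dd@xs); print('mark',(5.392-a)%(2*np.pi))
E
python3 m.py
```

```text
front corners [[431.0, 362.4, 18.0], [577.5, 39.7, 18.0]] 354.41599775730833
basket [595.3, 242.4] yaw 24.406046549571354 xb [0.91064006 0.41320053]
bar front [474.1, 319.3, 44.0] local [-78.6, 120.1] rear [5.5, 112.8] len 84.43353397429276 ang 19.450315296265067
bar front [517.0, 246.9, 44.0] local [-69.4, 36.5] rear [13.2, 37.3] len 82.65071710455464 ang 24.995715738230896
bar front [540.3, 167.4, 44.0] local [-81.1, -45.5] rear [-0.9, -50.0] len 80.3859623891359 ang 21.239098205453935
bar front [572.9, 98.3, 44.0] local [-79.9, -122.0] rear [1.4, -127.4] len 81.47384052574807 ang 20.60817389370434
tray [[650.7, -132.0, 76.0], [584.0, -355.8, 76.0], [393.8, -301.9, 76.0], [460.8, -75.6, 76.0]] [522.3, -216.3, 76.0]
scale yaw -16.184389164423628 [np.float64(233.56127938752297), np.float64(197.70795042607332), np.float64(235.95961224014314), np.float64(198.01652488273257)]
tin [565.9, -244.6, 100.0] local [49.8, -15.0]
needle 0.5208949835783114
needle scene 0.5751304359536693
mark 2.1615513721677004
mark 2.9373891701802033
```

The bar fronts sit at basket x ≈ -75. The needle reads ≈0.55, so the tin is about 110 g, and three bars should bring it to about 2.35. Rows only turn about z, so any lean has to come from driving the arm against its reach limit. I'll turn the jaws tangential first, then reach outward and see whether the tool leans.

>>> carry_out(
  deltas=[5, 14, 0, 8.2, 5, 14, 0, 8.2, 5, 14, 0, 8.2, 5, 14, 0, 8.2, 5, 14, 0, 8.2, 5, 14, 0, 8.2, 5, 14, 0, 8.2, 5, 14, 0, 8.2, 5, 14, 0, 8.2, 5, 14, 0, 8.2, 5, 14, 0, 8.2],
  gripper=62,
  newtons=25,
)

```text
time_s: 1.2
position: [240.0, 649.0, 233.8]
eef_rot: [0.002, 0.146, 0.989, -0.004]
contact_force: [-0.0, 0.3, 0.1]
finger_gap: 61.8
```

>>> carry_out(
  deltas=[9, 25, 0, 0, 9, 25, 0, 0, 9, 25, 0, 0, 9, 25, 0, 0, 9, 25, 0, 0, 9, 25, 0, 0],
)

```text
time_s: 1.8
position: [275.9, 751.3, 204.7]
eef_rot: [0.001, 0.143, 0.99, 0.002]
contact_force: [-0.0, -1.7, 2.8]
finger_gap: 62.1
```

```bash
cat >> h.py <<'E'
def st():
    s=manip.get_state(); w,x,y,z=s['eef_rot']
    from scipy.spatial.transform import Rotation as R
    M=R.from_quat([x,y,z,w]).as_matrix(); zt=M[:,2]; xt=M[:,0]
    print('t',s['time_s'],'tcp',np.round(s['position'],1),'grasp',np.round(s['position']-19*zt,1),'gap',round(s['finger_gap'],1),'F',np.round(s['contact_force'],1))
    print('lean',round(np.degrees(np.arccos(-zt[2])),1),'toward',round(np.degrees(np.arctan2(zt[1],zt[0])),1),'jaw yaw',round(np.degrees(np.arctan2(xt[1],xt[0])),1),'jaw z',round(xt[2],3),'q',np.round(s['joint_pos'],2))
    return s,M
E
python3 -c "from h import *; st()"
```

```text
t 1.8 tcp [275.9 751.3 204.7] grasp [275.8 751.3 223.7] gap 62.1 F [-0.  -1.7  2.8]
lean 0.2 toward 45.0 jaw yaw 163.5 jaw z -0.002 q [ 1.07  1.13  0.19 -0.    1.82 -1.78]
```

>>> carry_out(
  deltas=[15, 40, 20, 0, 15, 40, 20, 0, 15, 40, 20, 0, 15, 40, 20, 0],
)

```text
time_s: 2.2
position: [283.6, 768.4, 239.4]
eef_rot: [0.014, 0.143, 0.988, 0.06]
contact_force: [-0.3, -0.2, 0.1]
finger_gap: 61.9
```

```bash
python3 -c "from h import *; st()"
```

```text
t 2.2 tcp [283.6 768.4 239.4] grasp [282.8 766.2 258.3] gap 61.9 F [-0.3 -0.2  0.1]
lean 7.1 toward 68.3 jaw yaw 163.5 jaw z -0.011 q [ 1.07  1.09  0.19  0.02  1.75 -1.78]
```

The lean appears (7° outward), so I'll keep pushing while trimming the yaw by -5°.

>>> carry_out(
  deltas=[15, 40, 25, -3, 15, 40, 25, -3, 15, 40, 25, 0, 15, 40, 25, 0, 15, 40, 25, 0, 15, 40, 25, 0, 15, 40, 25, 0, 15, 40, 25, 0],
)

```text
time_s: 3.0
position: [297.8, 796.8, 321.4]
eef_rot: [0.039, 0.191, 0.964, 0.18]
contact_force: [-0.5, 0.8, 0.0]
finger_gap: 62.5
```

```bash
python3 -c "from h import *; st()"
```

```text
t 3.0 tcp [297.8 796.8 321.4] grasp [295.1 790.5 339.1] gap 62.5 F [-0.5  0.8  0. ]
lean 21.3 toward 66.6 jaw yaw 157.6 jaw z -0.007 q [ 1.07  1.    0.19  0.03  1.59 -1.68]
```

>>> carry_out(
  deltas=[15, 40, 25, 0, 15, 40, 25, 0, 15, 40, 25, 0],
)

```text
time_s: 3.3
position: [303.6, 809.7, 343.2]
eef_rot: [0.046, 0.188, 0.955, 0.223]
contact_force: [0.6, 0.2, -0.7]
finger_gap: 62.1
```

```bash
cat > bars.py <<'E'
from h import *
def bars(c):
    O=np.array([595.3,242.4]); a=np.radians(24.4); xb=np.array([np.cos(a),np.sin(a)]); yb=np.array([-xb[1],xb[0]])
    im=c['image'].astype(int); m=((im[...,0]-im[...,2]>18)&(im[...,1]-im[...,2]>8)).astype(np.uint8)
    m[:180]=0;m[260:]=0;m[:,:135]=0;m[:,240:]=0
    k=cv2.morphologyEx(m,cv2.MORPH_CLOSE,np.ones((5,5),np.uint8)); n,l,s,_=cv2.connectedComponentsWithStats(k)
    for i in range(1,n):
        if s[i,4]<40: continue
        v,u=np.nonzero((l==i)&(m>0)); w=ray(c,np.c_[u,v],40)[:,:2]
        p,sz,ang=cv2.minAreaRect(w.astype(np.float32)); 
        if sz[0]<sz[1]: ang-=90; sz=sz[::-1]
        q=np.array(p)-O; print('bar',np.round(p,1),'size',np.round(sz,1),'yaw',round((ang+90)%180-90,1),'local',np.round([q@xb,q@yb],1))
if __name__=='__main__': bars(load('top0'))
E
python3 bars.py; python3 -c "from h import *; st()"
```

```text
bar [611.9 116.2] size [88.3 36.5] yaw 22.2 local [ -37.1 -121.8]
bar [579.  188.6] size [87.6 36.9] yaw 26.4 local [-37.1 -42.2]
bar [556.3 270. ] size [89.  38.5] yaw 25.6 local [-24.1  41.2]
bar [513.6 339.2] size [88.  39.7] yaw 23.9 local [-34.4 121.9]
t 3.3 tcp [303.6 809.7 343.2] grasp [300.3 801.9 360.2] gap 62.1 F [ 0.6  0.2 -0.7]
lean 26.4 toward 67.2 jaw yaw 157.6 jaw z -0.004 q [ 1.06  0.98  0.19  0.05  1.52 -1.68]
```

Lean is now 26.4° with the jaw level. I'll travel to a spot in front of the basket, turning to the bars' direction on the way.

>>> carry_out(
  deltas=[6, -38, -7, -2.6, 6, -38, -7, -2.6, 6, -38, -7, -2.6, 6, -38, -7, -2.6, 6, -38, -7, -2.6, 6, -38, -7, -2.6, 6, -38, -7, -2.6, 6, -38, -7, -2.6, 6, -38, -7, -2.6, 6, -38, -7, -2.6, 6, -38, -7, -2.6, 6, -38, -7, -2.6, 6, -38, -7, -2.6, 6, -38, -7, -2.6, 6, -38, -7, -2.6, 6, -38, -7, -2.6],
  gripper=58,
)

```text
time_s: 4.9
position: [398.5, 207.6, 234.8]
eef_rot: [0.13, 0.513, 0.824, 0.204]
contact_force: [1.0, -0.4, 0.2]
finger_gap: 57.9
```

```bash
python3 -c "from h import *; st()"
```

```text
t 4.9 tcp [398.5 207.6 234.8] grasp [390.5 203.8 251.6] gap 57.9 F [ 1.  -0.4  0.2]
lean 27.9 toward 25.5 jaw yaw 116.1 jaw z -0.005 q [ 0.14 -0.1   2.05  0.22  0.73 -2.02]
```

>>> carry_out(
  deltas=[21, -7.5, -21, 0, 21, -7.5, -21, 0, 21, -7.5, -21, 0, 21, -7.5, -21, 0, 21, -7.5, -21, 0, 21, -7.5, -21, 0, 0, 0, 0, 0],
)

```text
time_s: 5.6
position: [531.9, 155.2, 107.4]
eef_rot: [0.138, 0.516, 0.82, 0.206]
contact_force: [-0.6, 0.1, 0.5]
finger_gap: 57.9
```

```bash
python3 - <<'E'
from h import *
st(); c=cap('top','t1'); s=cap('scene','s1')
a=cv2.imread('pics/t1.png')[140:280,100:260]; b=cv2.imread('pics/s1.png')[60:220,270:430]
cv2.imwrite('pics/v2.png',np.clip(1.3*np.hstack([cv2.resize(a,(400,350),interpolation=2),cv2.resize(b,(350,350),interpolation=2)]),0,255).astype(np.uint8))
E
```

```text
t 5.6 tcp [531.9 155.2 107.4] grasp [523.5 151.4 124.1] gap 57.9 F [-0.6  0.1  0.5]
lean 28.7 toward 24.1 jaw yaw 115.4 jaw z -0.013 q [-0.02  0.34  1.95  0.5   0.44 -2.45]
```

View pics/v2.png

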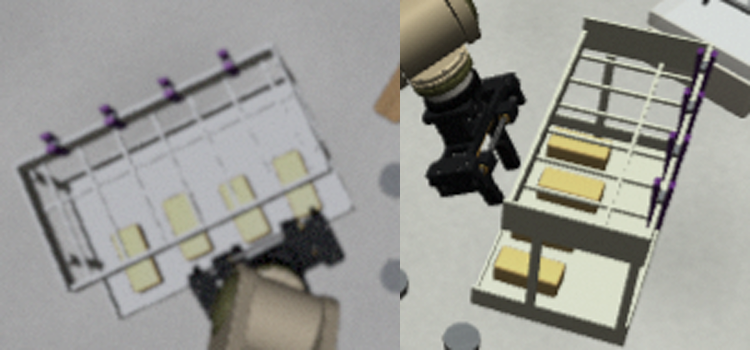

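The view shows the gripper leaning in at front right of the basket. All four bars are still in place, and the second bar from the right, behind crop (245,210), is the target. I'll correct sideways and then slide in along the tool axis.

>>> carry_out(
  deltas=[-8, 8, 0, 1, 5.5, 2.5, -11, 0, 5.5, 2.5, -11, 0, 5.5, 2.5, -11, 0, 5.5, 2.5, -11, 0],
)

```text
time_s: 6.2
position: [544.7, 177.6, 67.8]
eef_rot: [0.14, 0.506, 0.825, 0.211]
contact_force: [0.2, 0.2, -0.7]
finger_gap: 58.3
```

```bash
python3 -c "from h import *; st()"
```

```text
t 6.2 tcp [544.7 177.6  67.8] grasp [536.3 173.7  84.4] gap 58.3 F [ 0.2  0.2 -0.7]
lean 29.3 toward 24.9 jaw yaw 116.7 jaw z -0.018 q [ 0.02  0.45  1.93  0.61  0.35 -2.55]
```

>>> carry_out(
  deltas=[0, -6, 0, -0.5, 5.5, 2, -11, 0, 5.5, 2, -11, 0, 5.5, 2, -11, 0],
)

```text
time_s: 6.6
position: [561.6, 177.6, 33.4]
eef_rot: [0.141, 0.509, 0.823, 0.21]
contact_force: [0.3, 0.3, 0.4]
finger_gap: 58.2
```

```bash
python3 -c "from h import *; st()"
```

```text
t 6.6 tcp [561.6 177.6  33.4] grasp [553.1 173.8  50. ] gap 58.2 F [0.3 0.3 0.4]
lean 29.3 toward 24.3 jaw yaw 116.2 jaw z -0.018 q [ 0.02  0.54  1.9   0.71  0.3  -2.65]
```

>>> carry_out(
  deltas=[3, 2.5, -6, 0, 3, 2.5, -6, 0, 0, 0, 0, 0],
)

```text
time_s: 6.9
position: [567.8, 182.6, 20.2]
eef_rot: [0.141, 0.51, 0.822, 0.21]
contact_force: [0.0, 0.1, -0.1]
finger_gap: 58.2
```

>>> carry_out(
  deltas=[0, 0, 0, 0, 0, 0, 0, 0, 0, 0, 0, 0, 0, 0, 0, 0, 0, 0, 0, 0, 0, 0, 0, 0],
  gripper=30,
  newtons=25,
)

```text
time_s: 7.5
position: [567.5, 182.6, 21.3]
eef_rot: [0.141, 0.509, 0.822, 0.21]
contact_force: [-0.8, -0.5, -1.8]
finger_gap: 40.0
```

```bash
python3 -c "from h import *; st()"
```

```text
t 7.5 tcp [567.5 182.6  21.3] grasp [559.  178.7  37.9] gap 40.0 F [-0.8 -0.5 -1.8]
lean 29.3 toward 24.3 jaw yaw 116.2 jaw z -0.018 q [ 0.04  0.58  1.88  0.74  0.28 -2.67]
```

Gripped at 40.0 mm, the bar's width. Now I'll ease it out forwards, under the upper tier and over the lip.

>>> carry_out(
  deltas=[-1, 0, 8, 0, -4, -2, 8, 0, -5, -2, 8, 0, -6, -3, 8, 0, -16, -7, 5, 0, -18, -8, 5, 0, -18, -8, 5, 0, -18, -8, 5, 0, -18, -8, 5, 0, -18, -8, 5, 0, -18, -8, 5, 0],
)

```text
time_s: 8.6
position: [419.9, 118.8, 94.9]
eef_rot: [0.142, 0.509, 0.823, 0.21]
contact_force: [0.7, 0.2, -0.7]
finger_gap: 39.7
```

```bash
python3 -c "from h import *; st()"
```

```text
t 8.6 tcp [419.9 118.8  94.9] grasp [411.4 115.  111.4] gap 39.7 F [ 0.7  0.2 -0.7]
lean 29.4 toward 24.1 jaw yaw 116.2 jaw z -0.02 q [-0.16  0.14  2.28  0.79  0.39 -2.88]
```

Joint 6 is near its limit here, so I'll turn towards radial, with lean about -30°, while carrying the bar to the tray.

>>> carry_out(
  deltas=[0, -5, 2, -8, 0, -15, 4, -8, 2, -36, 4, -5, 2, -36, 4, -5, 2, -36, 4, -5, 2, -36, 4, -5, 2, -36, 4, -5, 3, -36, 4, -5, 3, -36, 4, -4, 3, -36, 4, -4, 3, -36, 0, 0, 3, -36, 0, 0],
)

```text
time_s: 9.8
position: [435.6, -267.8, 138.0]
eef_rot: [0.222, 0.821, 0.511, 0.124]
contact_force: [0.7, 0.0, -1.4]
finger_gap: 39.7
```

```bash
python3 -c "from h import *; st()"
```

```text
t 9.8 tcp [ 435.6 -267.8  138. ] grasp [ 427.4 -263.3  154.6] gap 39.7 F [ 0.7  0.  -1.4]
lean 29.5 toward -28.9 jaw yaw 63.4 jaw z -0.023 q [-0.87  0.19  2.05  0.42  0.45 -2.32]
```

>>> carry_out(
  deltas=[2.2, -0.3, -10, 0, 2.2, -0.3, -10, 0, 2, -0.3, -10, 0, 2, -0.3, -10, 0, 2, -0.3, -8, 0, 0, 0, 0, 0],
)

```text
time_s: 10.4
position: [444.6, -267.9, 86.7]
eef_rot: [0.222, 0.822, 0.51, 0.124]
contact_force: [-0.5, -0.4, -1.1]
finger_gap: 40.1
```

```bash
python3 - <<'E'
from h import *
st(); cap('top','t2'); cap('scene','s2')
a=cv2.imread('pics/t2.png')[150:290,260:380]; b=cv2.imread('pics/s2.png')[150:330,130:310]
cv2.imwrite('pics/v3.png',np.clip(1.3*np.hstack([cv2.resize(a,(360,420),interpolation=2),cv2.resize(b,(420,420),interpolation=2)]),0,255).astype(np.uint8))
E
```

```text
t 10.4 tcp [ 444.6 -267.9   86.7] grasp [ 436.5 -263.4  103.3] gap 40.1 F [-0.5 -0.4 -1.1]
lean 29.4 toward -29.0 jaw yaw 63.4 jaw z -0.023 q [-0.85  0.31  2.07  0.57  0.31 -2.46]
```

View pics/v3.png

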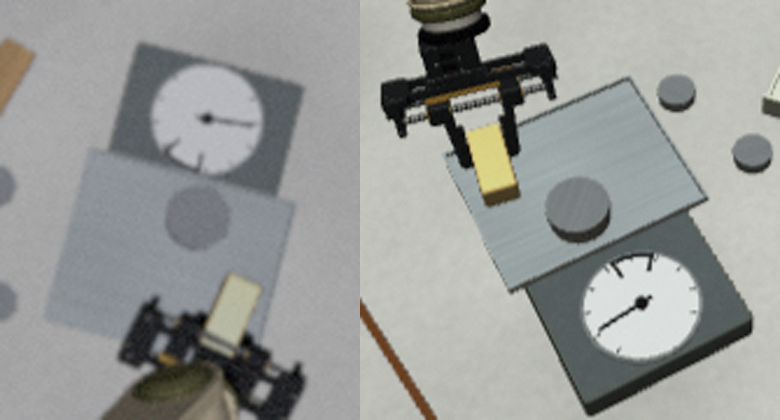

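The bar is held level over the right part of the tray, clear of the tin, and the needle has not moved. I'll lower it slowly.

>>> carry_out(
  deltas=[0, 0, -2, 0, 0, 0, -2, 0, 0, 0, -1.5, 0, 0, 0, -1.5, 0, 0, 0, -1.5, 0, 0, 0, -1.5, 0, 0, 0, 0, 0],
)

```text
time_s: 11.2
position: [445.2, -268.2, 78.4]
eef_rot: [0.224, 0.821, 0.511, 0.124]
contact_force: [0.2, 0.1, -0.6]
finger_gap: 39.9
```

```bash
cat > needle.py <<'E'
from h import *
def needle(c):
    "darkest radial direction on the dial, seen from the given picture"
    a=np.radians(-16.2); xs=np.array([np.cos(a),np.sin(a)]); ys=np.array([-xs[1],xs[0]])
    C=np.array([522.3,-216.3])+170*xs; g=cv2.cvtColor(np.asarray(c['image']),cv2.COLOR_RGB2GRAY).astype(np.float32)
    v=np.arange(-.3,4.8,.02); best=[]
    best=None
    for dx in range(-6,7,2):
        for dy in range(-6,7,2):
            th=5.392-v; D=np.cos(th)[:,None]*xs+np.sin(th)[:,None]*ys
            P=(C+[dx,dy]+np.arange(8,36,2)[None,:,None]*D[:,None]).reshape(-1,2)
            uv=proj(c,np.c_[P,np.full(len(P),46)]).astype(np.float32)
            I=cv2.remap(g,uv[:,:1].copy(),uv[:,1:].copy(),cv2.INTER_LINEAR).reshape(len(v),-1).mean(1)
            if best is None or I.min()<best[0]: best=(I.min(),v[I.argmin()],dx,dy)
    return best
if __name__=='__main__':
    import sys
    for f in sys.argv[1:]: print(f,needle(load(f)))
E
python3 needle.py top0 scene0 s2 t2; python3 -c "from h import *; st()
from needle import needle
print(needle(cap('scene','s3')))"
```

```text
top0 (np.float32(87.544365), np.float64(0.6200000000000008), 4, 6)
scene0 (np.float32(54.83852), np.float64(0.5600000000000007), -4, 6)
s2 (np.float32(57.756977), np.float64(0.6000000000000008), -4, 2)
t2 (np.float32(90.41462), np.float64(0.6200000000000008), 4, 6)
t 11.2 tcp [ 445.2 -268.2   78.4] grasp [ 437.  -263.7   94.9] gap 39.9 F [ 0.2  0.1 -0.6]
lean 29.6 toward -29.1 jaw yaw 63.4 jaw z -0.024 q [-0.85  0.33  2.08  0.62  0.29 -2.52]
(np.float32(60.018764), np.float64(0.9800000000000011), -2, 6)
```

The needle is at 0.98 (from 0.6), so the bar is partly supported. One more millimetre, then release.

>>> carry_out(
  deltas=[0, 0, -1.2, 0, 0, 0, 0, 0],
)

```text
time_s: 11.45
position: [445.3, -268.3, 77.3]
eef_rot: [0.224, 0.821, 0.511, 0.124]
contact_force: [-0.1, 0.4, 0.4]
finger_gap: 39.9
```

>>> carry_out(
  deltas=[0, 0, 0, 0, 0, 0, 0, 0, 0, 0, 0, 0, 0, 0, 0, 0, -5, 3, 9, 0, -6, 3, 12, 0, -8, 4, 16, 0, -8, 6, 16, 0, -8, 6, 16, 0, 0, 20, 5, 0],
  gripper=54,
)

```text
time_s: 12.45
position: [408.8, -226.9, 153.6]
eef_rot: [0.224, 0.822, 0.509, 0.124]
contact_force: [0.3, -0.9, 0.1]
finger_gap: 53.9
```

```bash
python3 -c "from h import *; st()
from needle import needle
print(needle(cap('scene','s4')))"
```

```text
t 12.45 tcp [ 408.8 -226.9  153.6] grasp [ 400.6 -222.3  170.1] gap 53.9 F [ 0.3 -0.9  0.1]
lean 29.7 toward -29.3 jaw yaw 63.2 jaw z -0.025 q [-0.85  0.07  2.15  0.38  0.46 -2.26]
(np.float32(63.370464), np.float64(1.4200000000000015), 6, 6)
```

>>> carry_out(
  deltas=[2.6, 37.7, 1.5, 4.5, 2.6, 37.7, 1.5, 4.5, 2.6, 37.7, 1.5, 4.5, 2.6, 37.7, 1.5, 4.5, 2.6, 37.7, 1.5, 4.5, 2.6, 37.7, 1.5, 4.5, 2.6, 37.7, 1.5, 4.5, 2.6, 37.7, 1.5, 4.5, 2.6, 37.7, 1.5, 4.5, 2.6, 37.7, 1.5, 4.5, 2.6, 37.7, 1.5, 4.5, 2.6, 37.7, 1.5, 4.5],
  gripper=58,
)

```text
time_s: 13.7
position: [439.9, 242.8, 171.9]
eef_rot: [0.141, 0.485, 0.836, 0.215]
contact_force: [0.6, -1.0, -0.7]
finger_gap: 58.2
```

```bash
python3 -c "from h import *; st()
from needle import needle
from bars import bars
print(needle(cap('scene','s5')));c=cap('top','t5');print(needle(c));bars(c)"
```

```text
t 13.7 tcp [439.9 242.8 171.9] grasp [431.5 238.6 188.4] gap 58.2 F [ 0.6 -1.  -0.7]
lean 29.8 toward 26.7 jaw yaw 119.3 jaw z -0.026 q [ 0.21  0.11  2.04  0.27  0.5  -2.09]
(np.float32(61.81529), np.float64(1.4200000000000015), 6, 6)
(np.float32(84.92871), np.float64(1.1400000000000012), 6, 6)
bar [611.8 116.4] size [88.3 37. ] yaw 22.2 local [ -37.  -121.6]
bar [556.3 270. ] size [89.  38.5] yaw 25.6 local [-24.1  41.2]
bar [513.7 339. ] size [87.8 39.6] yaw 24.3 local [-34.4 121.7]
```

>>> carry_out(
  deltas=[14, -0.5, -16, -0.4, 14, -0.5, -16, -0.4, 14, -0.5, -16, -0.4, 14, -0.5, -16, -0.4, 0, 0, 0, 0],
)

```text
time_s: 14.3
position: [498.1, 239.9, 104.7]
eef_rot: [0.144, 0.497, 0.829, 0.213]
contact_force: [-0.8, -0.9, -0.5]
finger_gap: 58.1
```

```bash
python3 -c "from h import *; st()"
```

```text
t 14.3 tcp [498.1 239.9 104.7] grasp [489.6 235.9 121.2] gap 58.1 F [-0.8 -0.9 -0.5]
lean 29.8 toward 25.0 jaw yaw 117.7 jaw z -0.027 q [ 0.18  0.34  1.97  0.38  0.35 -2.21]
```

>>> carry_out(
  deltas=[4, 4.5, -8, 0, 5.2, 2.5, -11, 0, 5.2, 2.5, -11, 0, 5.2, 2.5, -11, 0, 5.2, 2.5, -11, 0, 5.2, 2.5, -11, 0],
)

```text
time_s: 14.9
position: [528.8, 257.1, 42.6]
eef_rot: [0.146, 0.497, 0.828, 0.214]
contact_force: [-0.1, -0.3, -1.0]
finger_gap: 58.0
```

```bash
python3 -c "from h import *; st()"
```

```text
t 14.9 tcp [528.8 257.1  42.6] grasp [520.2 253.1  59.1] gap 58.0 F [-0.1 -0.3 -1. ]
lean 30.0 toward 24.8 jaw yaw 117.6 jaw z -0.028 q [ 0.2   0.52  1.91  0.51  0.23 -2.33]
```

Remaining: about (12, 6, -21.5).

>>> carry_out(
  deltas=[4.5, 2, -8, 0, 4.5, 2, -8, 0, 2.5, 2, -5, 0, 0, 0, 0, 0],
)

```text
time_s: 15.3
position: [540.8, 263.9, 20.3]
eef_rot: [0.146, 0.497, 0.828, 0.214]
contact_force: [-0.1, 0.7, 0.3]
finger_gap: 57.9
```

>>> carry_out(
  deltas=[0, 0, 0, 0, 0, 0, 0, 0, 0, 0, 0, 0, 0, 0, 0, 0, 0, 0, 0, 0],
  gripper=30,
)

```text
time_s: 15.8
position: [540.5, 263.9, 21.2]
eef_rot: [0.146, 0.497, 0.828, 0.215]
contact_force: [-0.3, -0.1, -1.7]
finger_gap: 40.7
```

```bash
python3 -c "from h import *; st()"
```

```text
t 15.8 tcp [540.5 263.9  21.2] grasp [531.8 259.9  37.7] gap 40.7 F [-0.3 -0.1 -1.7]
lean 30.1 toward 24.9 jaw yaw 117.7 jaw z -0.028 q [ 0.21  0.58  1.87  0.57  0.2  -2.38]
```

>>> carry_out(
  deltas=[-1, 0, 8, 0, -4, -2, 8, 0, -5, -2, 8, 0, -6, -3, 8, 0, -16, -7, 5, 0, -18, -8, 5, 0, -18, -8, 5, -1, -18, -8, 5, -2, -18, -8, 5, -2, -18, -8, 5, -2, -18, -8, 5, -2],
)

```text
time_s: 16.9
position: [392.6, 198.1, 93.6]
eef_rot: [0.164, 0.562, 0.785, 0.203]
contact_force: [-0.8, 0.2, -1.4]
finger_gap: 40.1
```

```bash
python3 -c "from h import *; st()"
```

```text
t 16.9 tcp [392.6 198.1  93.6] grasp [383.3 195.6 110. ] gap 40.1 F [-0.8  0.2 -1.4]
lean 30.2 toward 15.5 jaw yaw 108.3 jaw z -0.028 q [ 0.17  0.15  2.28  0.27  0.19 -1.98]
```

>>> carry_out(
  deltas=[2, -20, 5, -4.1, 5, -36, 5, -4.1, 5, -36, 5, -4.1, 5, -36, 5, -4.1, 5, -36, 5, -4.1, 5, -36, 5, -4.1, 5, -36, 5, -4.1, 5, -36, 5, -4.1, 5, -36, 5, -4.1, 5, -36, 0, -4.1, 5, -30, 0, -4.1, 5, -20, 0, 0, 0, 0, 0, 0],
)

```text
time_s: 18.2
position: [439.9, -211.3, 146.2]
eef_rot: [0.235, 0.828, 0.495, 0.122]
contact_force: [-0.7, 0.5, -1.3]
finger_gap: 40.5
```

```bash
python3 -c "from h import *; st()"
```

```text
t 18.2 tcp [ 439.9 -211.3  146.2] grasp [ 431.6 -206.2  162.5] gap 40.5 F [-0.7  0.5 -1.3]
lean 30.7 toward -31.7 jaw yaw 61.3 jaw z -0.03 q [-0.74  0.13  2.11  0.25  0.38 -2.03]
```

>>> carry_out(
  deltas=[6, 3, 0, 0.5, 6, 3, -5, 0.5, 5, 3, -11, 0.5, 3, 1, -11, 0.5, 1, 0.5, -11, 0, 1, 0.5, -11, 0, 0, 0, -10, 0, 0, 0, 0, 0],
)

```text
time_s: 19.0
position: [462.6, -189.8, 83.9]
eef_rot: [0.231, 0.816, 0.515, 0.127]
contact_force: [-0.5, 0.7, -1.3]
finger_gap: 40.5
```

```bash
python3 - <<'E'
from h import *
st(); cap('top','t6'); cap('scene','s6')
a=cv2.imread('pics/t6.png')[150:290,260:380]; b=cv2.imread('pics/s6.png')[150:330,130:310]
cv2.imwrite('pics/v4.png',np.clip(1.3*np.hstack([cv2.resize(a,(360,420),interpolation=2),cv2.resize(b,(420,420),interpolation=2)]),0,255).astype(np.uint8))
E
```

```text
t 19.0 tcp [ 462.6 -189.8   83.9] grasp [ 454.2 -185.1  100.3] gap 40.5 F [-0.5  0.7 -1.3]
lean 30.6 toward -28.8 jaw yaw 64.1 jaw z -0.03 q [-0.67  0.29  2.14  0.41  0.21 -2.17]
```

View pics/v4.png

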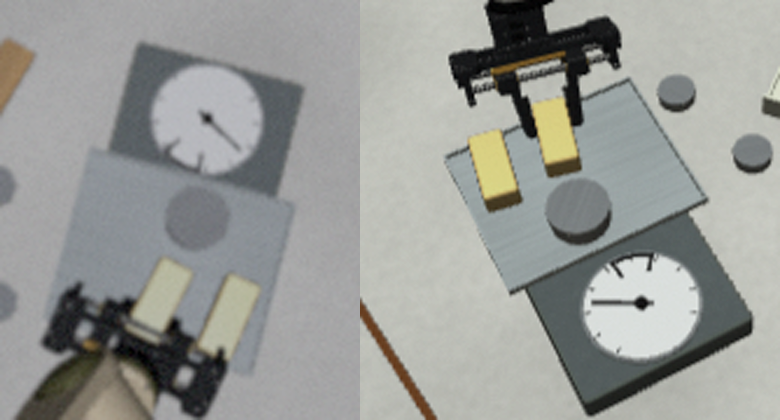

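Bar one lies on the tray and bar two is held beside it, clear of the tin; the needle moved by about one bar. I'll shift 7 mm to the right and lower.

>>> carry_out(
  deltas=[-1, -4, 0, 0, -1, -4, 0, 0, 0, 0, -3, 0, 0, 0, -2, 0, 0, 0, -1.5, 0, 0, 0, -1.5, 0, 0, 0, -1.2, 0, 0, 0, -1, 0, 0, 0, 0, 0],
)

```text
time_s: 20.0
position: [461.7, -199.3, 76.0]
eef_rot: [0.233, 0.815, 0.515, 0.128]
contact_force: [0.1, 1.0, -0.3]
finger_gap: 40.7
```

```bash
python3 -c "from h import *; st()
from needle import needle
print(needle(cap('scene','s7')),needle(load('s6')))"
```

```text
t 20.0 tcp [ 461.7 -199.3   76. ] grasp [ 453.2 -194.6   92.3] gap 40.7 F [ 0.1  1.  -0.3]
lean 30.9 toward -28.9 jaw yaw 64.1 jaw z -0.031 q [-0.69  0.31  2.14  0.53  0.19 -2.31]
(np.float32(50.258648), np.float64(1.5800000000000016), 6, 6) (np.float32(63.089497), np.float64(1.4200000000000015), 6, 6)
```

>>> carry_out(
  deltas=[0, 0, -1.2, 0, 0, 0, 0, 0],
)

```text
time_s: 20.25
position: [461.8, -199.3, 74.9]
eef_rot: [0.234, 0.815, 0.515, 0.128]
contact_force: [-1.5, 0.4, -0.2]
finger_gap: 40.2
```

>>> carry_out(
  deltas=[0, 0, 0, 0, 0, 0, 0, 0, 0, 0, 0, 0, 0, 0, 0, 0, -5, 3, 9, 0, -6, 3, 12, 0, -8, 4, 16, 0, -8, 5, 16, 0, -8, 6, 16, 0, 0, 20, 5, 0],
  gripper=53,
)

```text
time_s: 21.25
position: [425.3, -158.8, 151.3]
eef_rot: [0.234, 0.816, 0.513, 0.128]
contact_force: [0.3, -0.8, -0.3]
finger_gap: 53.2
```

```bash
python3 -c "from h import *; st()
from needle import needle
print(needle(cap('scene','s8')))"
```

```text
t 21.25 tcp [ 425.3 -158.8  151.3] grasp [ 416.8 -154.1  167.6] gap 53.2 F [ 0.3 -0.8 -0.3]
lean 30.9 toward -29.2 jaw yaw 63.9 jaw z -0.032 q [-0.66  0.04  2.19  0.21  0.38 -1.96]
(np.float32(46.424873), np.float64(1.7800000000000018), 6, 6)
```

>>> carry_out(
  deltas=[-1, 36.2, 1.2, 4.4, -1, 36.2, 1.2, 4.4, -1, 36.2, 1.2, 4.4, -1, 36.2, 1.2, 4.4, -1, 36.2, 1.2, 4.4, -1, 36.2, 1.2, 4.4, -1, 36.2, 1.2, 4.4, -1, 36.2, 1.2, 4.4, -1, 36.2, 1.2, 4.4, -1, 36.2, 1.2, 4.4, -1, 36.2, 1.2, 4.4, -1, 36.2, 1.2, 4.4, 0, 0, 0, 0],
  gripper=56,
)

```text
time_s: 22.6
position: [411.6, 294.7, 165.3]
eef_rot: [0.148, 0.484, 0.833, 0.222]
contact_force: [0.3, -0.8, -0.9]
finger_gap: 56.0
```

```bash
python3 -c "from h import *; st()
from needle import needle
from bars import bars
print(needle(cap('scene','s9')));bars(cap('top','t9'))"
```

```text
t 22.6 tcp [411.6 294.7 165.3] grasp [402.8 290.4 181.6] gap 56.0 F [ 0.3 -0.8 -0.9]
lean 31.0 toward 26.1 jaw yaw 119.2 jaw z -0.032 q [ 0.37  0.13  2.04  0.11  0.43 -1.81]
(np.float32(44.897808), np.float64(1.7800000000000018), 6, 6)
bar [611.9 116.1] size [88.1 37.1] yaw 22.9 local [ -37.  -121.9]
bar [513.8 338.6] size [88.2 39.9] yaw 23.5 local [-34.5 121.3]
```

>>> carry_out(
  deltas=[11, 4.5, -14, -0.5, 11, 4.5, -14, -0.5, 11, 4.5, -14, -0.5, 11, 4.5, -14, -0.5, 0, 0, 0, 0],
)

```text
time_s: 23.2
position: [458.0, 304.8, 106.7]
eef_rot: [0.154, 0.505, 0.821, 0.218]
contact_force: [0.3, -0.1, -0.6]
finger_gap: 56.2
```

```bash
python3 -c "from h import *; st()"
```

```text
t 23.2 tcp [458.  304.8 106.7] grasp [449.  300.9 123. ] gap 56.2 F [ 0.3 -0.1 -0.6]
lean 30.9 toward 23.1 jaw yaw 116.2 jaw z -0.033 q [ 0.36  0.33  1.98  0.07  0.29 -1.73]
```

>>> carry_out(
  deltas=[-1, 8, 0, 0.7, 5.5, 2.5, -10, 0, 5.5, 2.5, -10, 0, 5.5, 2.5, -10, 0, 5.5, 2.5, -10, 0, 5.5, 2.5, -10, 0],
)

```text
time_s: 23.8
position: [486.2, 324.8, 56.0]
eef_rot: [0.154, 0.5, 0.823, 0.22]
contact_force: [-0.6, 0.7, 0.3]
finger_gap: 55.8
```

```bash
python3 -c "from h import *; st()"
```

```text
t 23.8 tcp [486.2 324.8  56. ] grasp [477.2 320.9  72.3] gap 55.8 F [-0.6  0.7  0.3]
lean 31.1 toward 23.7 jaw yaw 116.9 jaw z -0.033 q [ 0.38  0.49  1.92  0.09  0.19 -1.75]
```

>>> carry_out(
  deltas=[4.3, 2.2, -9, 0, 4.3, 2.2, -9, 0, 4.3, 2.2, -9, 0, 3, 2.2, -7, 0, 0, 0, 0, 0],
)

```text
time_s: 24.3
position: [503.5, 334.3, 17.8]
eef_rot: [0.153, 0.501, 0.823, 0.219]
contact_force: [-2.3, -1.8, 4.4]
finger_gap: 56.2
```

>>> carry_out(
  deltas=[0, 0, 0, 0, 0, 0, 0, 0, 0, 0, 0, 0, 0, 0, 0, 0, 0, 0, 0, 0],
  gripper=30,
)

```text
time_s: 24.8
position: [503.7, 334.6, 18.3]
eef_rot: [0.154, 0.5, 0.823, 0.22]
contact_force: [0.6, -0.7, -1.4]
finger_gap: 40.1
```

```bash
python3 -c "from h import *; st()"
```

```text
t 24.8 tcp [503.7 334.6  18.3] grasp [494.7 330.7  34.5] gap 40.1 F [ 0.6 -0.7 -1.4]
lean 31.1 toward 23.7 jaw yaw 116.9 jaw z -0.033 q [ 0.39  0.6   1.87  0.1   0.13 -1.76]
```

>>> carry_out(
  deltas=[-1, 0, 8, 0, -4, -2, 8, 0, -5, -2, 8, 0, -6, -3, 8, 0, -16, -7, 5, 0, -18, -8, 5, 0, -18, -8, 5, 0],
)

```text
time_s: 25.5
position: [432.4, 302.9, 69.9]
eef_rot: [0.154, 0.5, 0.823, 0.22]
contact_force: [-0.0, -0.8, -0.6]
finger_gap: 40.2
```

```bash
python3 -c "from h import *; st()"
```

```text
t 25.5 tcp [432.4 302.9  69.9] grasp [423.4 299.   86.1] gap 40.2 F [-0.  -0.8 -0.6]
lean 31.2 toward 23.7 jaw yaw 116.9 jaw z -0.033 q [ 0.38  0.37  2.07  0.11  0.16 -1.77]
```

>>> carry_out(
  deltas=[-18, -8, 5, 0, -18, -8, 5, 0, -18, -8, 5, 0, -14, -20, 6, -3, -2, -36, 6, -4.2, 2, -36, 6, -4.2, 5, -36, 6, -4.2, 8, -36, 6, -4.2, 10, -36, 6, -4.2, 10, -36, 6, -4.2, 10, -36, 6, -4.2, 10, -36, 2, -4.2, 10, -30, 0, -4.2, 10, -20, 0, -4.2, 0, 0, 0, 0],
)

```text
time_s: 27.0
position: [424.8, -94.5, 145.3]
eef_rot: [0.235, 0.783, 0.557, 0.144]
contact_force: [-0.9, 0.0, -1.7]
finger_gap: 40.3
```

```bash
python3 -c "from h import *; st()"
```

```text
t 27.0 tcp [424.8 -94.5 145.3] grasp [415.6 -90.6 161.4] gap 40.3 F [-0.9  0.  -1.7]
lean 32.0 toward -23.0 jaw yaw 70.2 jaw z -0.035 q [-0.53  0.01  2.26  0.21  0.33 -1.95]
```

Remaining: (62, -41, -60), yaw about -5.

>>> carry_out(
  deltas=[12, -8, 0, -1, 12, -8, 0, -1, 12, -8, -5, -1, 12, -8, -10, -1, 9, -6, -12, -0.5, 3, -2, -12, 0, 0, 0, -12, 0, 0, 0, -9, 0, 0, 0, 0, 0],
)

```text
time_s: 27.9
position: [480.2, -125.9, 84.8]
eef_rot: [0.237, 0.8, 0.534, 0.136]
contact_force: [-0.1, 0.4, -0.3]
finger_gap: 39.8
```

```bash
python3 - <<'E'
from h import *
st(); cap('top','t10'); cap('scene','s10')
a=cv2.imread('pics/t10.png')[150:290,260:380]; b=cv2.imread('pics/s10.png')[150:330,130:310]
cv2.imwrite('pics/v5.png',np.clip(1.3*np.hstack([cv2.resize(a,(360,420),interpolation=2),cv2.resize(b,(420,420),interpolation=2)]),0,255).astype(np.uint8))
E
```

```text
t 27.9 tcp [ 480.2 -125.9   84.8] grasp [ 471.3 -121.4  100.9] gap 39.8 F [-0.1  0.4 -0.3]
lean 31.7 toward -26.6 jaw yaw 66.8 jaw z -0.036 q [-0.5   0.28  2.15  0.14  0.16 -1.81]
```

View pics/v5.png

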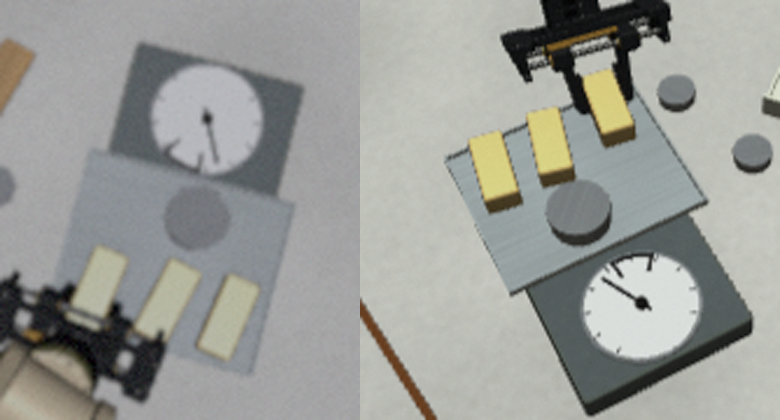

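Bars one and two and the tin are on the tray, the needle is just short of the first mark, and bar three is held over the left part. I'll shift (+7, -9) and lower.

>>> carry_out(
  deltas=[4, -5, -1, -0.5, 4, -5, -2, -0.5, 0, 0, -3, 0, 0, 0, -2, 0, 0, 0, -1.5, 0, 0, 0, -1.5, 0, 0, 0, -1.5, 0, 0, 0, -1, 0, 0, 0, 0, 0],
)

```text
time_s: 28.9
position: [490.0, -137.4, 73.0]
eef_rot: [0.241, 0.805, 0.526, 0.134]
contact_force: [0.5, 1.1, -1.7]
finger_gap: 39.9
```

```bash
python3 -c "from h import *; st()
from needle import needle
print(needle(cap('scene','s11')),needle(load('s10')))"
```

```text
t 28.9 tcp [ 490.  -137.4   73. ] grasp [ 481.1 -132.8   89.1] gap 39.9 F [ 0.5  1.1 -1.7]
lean 32.0 toward -27.7 jaw yaw 65.7 jaw z -0.037 q [-0.51  0.33  2.13  0.12  0.12 -1.79]
(np.float32(46.11914), np.float64(1.7800000000000018), 6, 6) (np.float32(46.75767), np.float64(1.7800000000000018), 6, 6)
```

>>> carry_out(
  deltas=[0, 0, -1.2, 0, 0, 0, -1.2, 0, 0, 0, -1.2, 0, 0, 0, 0, 0],
)

```text
time_s: 29.35
position: [490.2, -137.5, 69.4]
eef_rot: [0.241, 0.805, 0.526, 0.135]
contact_force: [-0.7, -0.1, -1.1]
finger_gap: 40.1
```

```bash
python3 -c "from h import *; st()
from needle import needle
print(needle(cap('scene','s12')))"
```

```text
t 29.35 tcp [ 490.2 -137.5   69.4] grasp [ 481.3 -132.9   85.5] gap 40.1 F [-0.7 -0.1 -1.1]
lean 32.1 toward -27.7 jaw yaw 65.7 jaw z -0.037 q [-0.51  0.34  2.13  0.13  0.11 -1.8 ]
(np.float32(43.092983), np.float64(2.2800000000000025), 6, 0)
```

>>> carry_out(
  deltas=[0, 0, 0, 0, 0, 0, 0, 0, 0, 0, 0, 0, 0, 0, 0, 0, -5, 3, 9, 0, -6, 3, 12, 0, -8, 4, 16, 0, -8, 5, 16, 0, -10, 8, 16, 0, -20, 20, 5, 0, -25, 25, 0, 0, -25, 25, 0, 0, 0, 0, 0, 0, 0, 0, 0, 0, 0, 0, 0, 0],
  gripper=53,
)

```text
time_s: 30.9
position: [380.4, -43.0, 147.5]
eef_rot: [0.244, 0.804, 0.524, 0.136]
contact_force: [0.9, -0.5, 0.2]
finger_gap: 53.4
```

```bash
python3 - <<'E'
from h import *
from needle import needle
st(); c=cap('top','t13'); s=cap('scene','s13'); print(needle(s),needle(c))
a=cv2.imread('pics/t13.png')[140:290,100:400]; b=cv2.imread('pics/s13.png')[150:330,130:310]; d=cv2.imread('pics/s13.png')[245:320,210:285]
o=np.zeros((600,800,3),np.uint8); o[:300,:600]=cv2.resize(a,(600,300),interpolation=2); o[300:,:300]=cv2.resize(b,(300,300),interpolation=2); o[300:,320:620]=cv2.resize(d,(300,300),interpolation=2)
cv2.imwrite('pics/v6.png',np.clip(1.3*o,0,255).astype(np.uint8))
E
```

```text
t 30.9 tcp [380.4 -43.  147.5] grasp [371.3 -38.2 163.6] gap 53.4 F [ 0.9 -0.5  0.2]
lean 32.4 toward -27.8 jaw yaw 65.6 jaw z -0.037 q [-0.39 -0.11  2.36 -0.17  0.33 -1.4 ]
(np.float32(41.527134), np.float64(2.3600000000000025), 6, 0) (np.float32(93.566895), np.float64(2.4400000000000026), 6, -4)
```

View pics/v6.png

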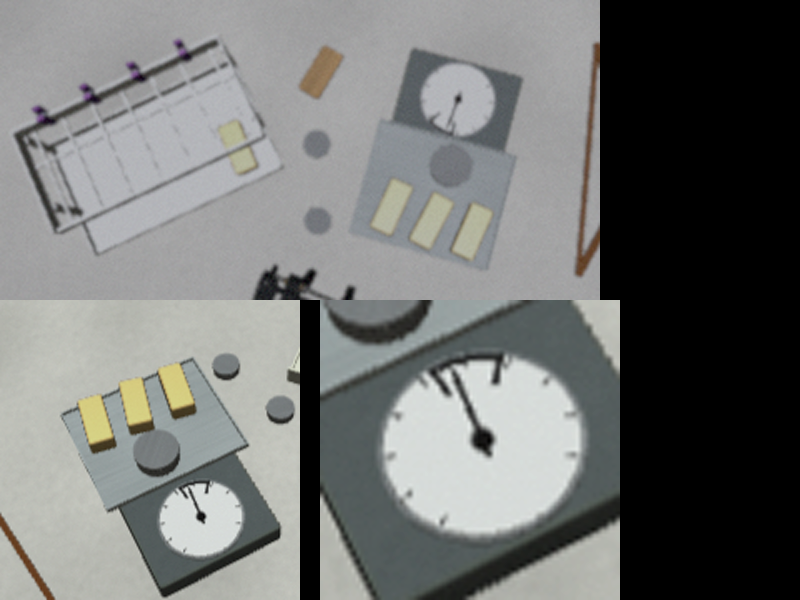

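The needle rests at about 2.36–2.44, between the two long marks. Three bars and the tin lie flat on the tray, the fourth bar is in the lower tier, and the brush and hanger look undisturbed. The robot is touching nothing, so I'm handing in.

```bash
python3 -c "from h import *; print(manip.hand_in())"
```

```text
the job is handed in; nothing more can be done
None
```

The needle now rests between the two long marks, so I handed the job in at about 31 s of the 72 s allowed. I set three bars of soap from the lower tier on the tray beside the tin.

- **Getting the lean:** the moves only turn the tool about the vertical. I pushed the arm against its reach limit until the tool leaned about 26–32°, then used that lean to reach under the upper tier.
- **Needle:** it reads about 2.36 in the scene view and 2.44 in the top view, inside 2.15–2.90. It rose one bar at a time and never came near the end of its travel.
- **Final picture:** the three bars and the tin lie on the tray, and the fourth bar is still in the lower tier. The brush and the part of the hanger in view look where they were. The robot is clear of everything.

**Checks that disagreed or came close:**
- **Dial readings:** my automatic reading drifted midway, because its dial centre sat at the edge of the search. After the first bar it gave 1.42 in one view and 1.14 in the other. I relied on the pictures for the final judgement.
- **Joint 6:** it came up to its limit of -2.88 rad (as displayed, two decimals) while pulling out the first bar. I turned it back straight away.
- **Basket floor:** the fingers touched it lightly, at about 5 N, on the third pick.

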